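# Clamp the panel and find the sled's detent

## Robot

A 7-joint arm with a two-finger parallel gripper is mounted at the origin on the work surface. World frame = base frame: x ahead of the robot, y to its left, z up, the work surface at z = 0. Lengths are in mm, angles in rad, forces in N, time in s.
With the tool pointing down it reaches from about 400 to 850 mm from the base axis. Payload 4.5 kg.
Tool frame: the origin (TCP) lies on the front face of the gripper's body, between the roots of the fingers; the fingertips stand 64 mm ahead of it and the grasp point (between the pads) lies 45 mm ahead of it; z points along the fingers, y is the line along which they close (so a half turn about z gives the same grasp; the last joint's range is limited). The gripper opens to 88 mm and grips with 3 to 60 N. Pads are 18 mm wide; open, the fingers measure 123 mm over their backs; the gripper's body (75 mm by 187 mm) begins 45 mm behind the grasp point.
Start: joints at [1.169, 0.689, -0.195, 1.565, 0.157, 0.902, -0.215], TCP at [263.863, -566.59, 302.743] pointing down, gripper open.
Joint ranges: [-3.01, 3.01], [-0.46, 2.08], [-1.47, 1.51], [0.13, 2.56], [-1, 4.14], [0.04, 2.09], [-2.66, 2.66]. Speed limits (rad/s): [2.57, 2.57, 3.14, 3.14, 3.14, 3.14, 3.14].

## Interface

Orientations are given as a rotation vector (axis times angle).
In Python, from cell import arm gives the robot as it stands.
- The arm moves only by the tool play_rows, never from a script. Its arguments are lists of equal length, an entry for each row: "hand": the opening, from 0 (shut) to 1 (fully open); "slide": the shift along the world's x, y, z in units of 40 mm (1.0 is 40 mm), a list of three; "yaw": the turn about the world's z in units of 6 degrees (1.0 is 6 degrees). A call has 1 to 5 rows; each row is the pose to reach, as a shift and turn from the pose commanded when the call began; what a row does not reach only later rows make up. A row lasts 1/8 s, in which the tool goes at most 62.5 mm and 10.7 degrees, less where a joint would pass 70% of its speed; a pose out of reach is approached as far as the arm can. A call with a gripper value outside its range is refused whole. The fingers move at their own pace and stop on an object; "newtons" is the grip in N (left out, the last holds). Time passes only in rows, so rows that repeat a pose let the fingers close. It gives the time, the measured TCP pose, the force, the opening and the grip force at its end, in the units of the state.
- arm.get_state(): the state, without advancing time (a new reading comes with each control period).
- arm.snapshot(name): name is "scene" or "top" or "wrist"; returns a dict with "pixels" (384x512x3 uint8, blue, green, red), "fx", "fy", "cx", "cy" (pixels), "k1" (the pictures are not rectified: a ray, as slopes to the right and down, at radius r is drawn at 1 + k1 r^2 times it, then the intrinsics apply), "camera_from_world" (4x4, takes a point from world to camera coordinates); the wrist camera has in their place "T_tool_cam" (4x4, takes a point from camera to tool coordinates, whose origin is the TCP and whose axes are the flange's). Camera axes: x right, y up, looking along -z (the intrinsics and any distortion apply to the point x, -y, -z); pixel columns grow to the right and rows downward; lengths in mm; the calibration is good to about 2 mm. A picture is of the moment at which its call begins: read the wrist's pose just before it. There is no depth.
- arm.hand_in(): hands the job in; it is judged then, once.
The state is a dict: "t": time; "qpos": joint angles; "joint_velocities": joint speeds; "joint_efforts": joint torques, N m; "tool_pos": TCP position; "orientation": TCP orientation; "wrist_force": force on the tool from outside, world axes, zero at the start; "wrist_torque": the same for the moment, N m; "gripper_width": finger opening in mm; "grasp_force": force on a finger pad.
Only numpy, scipy, OpenCV 4.12 (cv2) and the standard library are available. Lean on these libraries where they do the work, as an engineer would, in place of code of your own. Each camera call takes 0.05 s, during which the arm holds its last target. There are 200 camera calls.

## Task

Squeeze the sprung orange clip off its wooden rack and let it close over the top edge of the small wooden panel and the aluminium fence behind it, near the middle of the panel, clamping the two together and pushed well down. Then take the sled by its red grip and slide it along its rails towards the sanding disc until you feel its ball drop into the detent notch, well short of the disc. Finish while still holding the red grip with the sled resting in the notch; do not run the sled on up to the disc, and leave the sanding block, glue bottle and screwdriver alone.

Things in the scene. Friction and masses are not known exactly. Their poses are not given: they have to be found in the camera images.
- clip: Sprung orange clip, 80 g, upright astride the 14 mm board of the wooden rack, jaws down, handles up. Origin: middle of the hinge axis, inside a steel drum 18 mm in diameter, 24 mm long; z up, y along the hinge, x across the jaws. Fully pushed on, the drum sits on the edge, origin 9 mm above it. The body is the -x lever: squeezed, it leans up to 0.21 rad and the hinge stays between the levers.
- clip_handles (a point): point midway between the clip's two flat handles, 36 mm above the hinge. Handles 24 mm wide (y), 5 to 56 mm above the hinge, flaring: outer faces 47 mm apart here, 54 mm at the top. Squeeze them along x: fully in (32 mm apart, parallel, against a stop) takes about 15 N and spreads the jaws.
- clip_pads (a point): point midway between the clip's rubber jaw pads (22 mm wide, 14 mm high), 38 mm below the hinge; the jaws end 46 mm below the hinge. Pads 14 mm apart on the rack, 30 mm when fully squeezed. The point moves with the -x lever.
- clip_jaw (a joint): opening angle between the clip's two levers, rad: 0 with the pads 14 mm apart (as on the rack), +0.42 squeezed fully open, -0.36 closed on nothing
- rack: fixed wooden stand on which the clip waits: foot 70 x 90 x 14 mm, upright board 14 mm thick (x), 70 mm long (y), top edge 75 mm above the table. Origin: centre of its underside.
- fence: aluminium fence on the sled, 6 mm thick, 150 mm long, with a slot for the panel. Origin: at the panel's top edge (105 mm above the table, 4 mm above the fence's), mid-length, midway through panel and fence together (x -7 to +7 mm, panel at -x); the clip's hinge belongs 9 mm above it. y along the rails to the sanding disc, z up. Free on both sides down to 60 mm below the origin.
- panel: wooden panel 8 (x) x 150 (y) x 70 mm (z), about 60 g, standing loose in the sled's slot against the fence. Origin: centre of its underside, 35 mm above the table.
- grip: red upright grip at the rear end of the sled, 24 x 24 mm square, 48 mm high, on a 16 mm post; axes parallel to the fence's. Origin: its centre, 129 mm above the table, 145 mm behind the fence's origin along y.
- sled (a joint): travel of the sled towards the disc (fence +y), m: 0 at the start; hard end 0.17, panel 5 mm from the disc; keep below 0.15. Rail friction about 1 to 2 N. The notch lies somewhere from 0.065 to 0.125, unseen, to be felt: the ball draws the sled on with up to 5 N over the last 4 mm, then it takes about 8 N to push it out again.
- ball (a joint): spring-loaded ball under the sled, out of sight: how far it has dropped, m: about 0.0005 riding on the strip between the rails, and about 0.0027 in the middle of the 8 mm wide notch; 0.0016 or more (sled within about 1.5 mm) is seated. A sled let go in the notch centres itself.
- sanding_block: cork sanding block 60 x 100 x 35 mm on the table, to be left alone; origin: centre of its underside
- glue: white glue bottle, 56 mm diameter, 160 mm high, to be left alone; origin: centre of its underside
- screwdriver: screwdriver lying on the table, to be left alone
There are look-alikes about, which are no part of the job. There is more than one size of the panel; the one meant has the size given above.

How it is judged (in metres and radians):
On the way:
1. the clip is closed over the panel and the fence and let go, before the sled is slid to the notch (contact force between clip and panel above 2 N and contact force between clip and fence above 2 N and contact force between the fingers and clip below 0.1 N and y of clip in the frame of fence between -0.03 and 0.03 m and z of clip in the frame of fence between 0 and 0.02 m and angle between clip's own z axis and vertical below 0.3 rad and value of joint sled below 0.05 m), for 0.3 s.
At the end, for the whole second after the job is handed in: Clip let go, pressing on panel and fence (over 2 N each), 0 to 20 mm above the panel top, within 30 mm of its middle, upright; panel in its slot within 8 mm; ball dropped 1.6 mm or more into the notch (sled within about 1.5 mm), sled at rest, red grip held with over 1 N (contact force between clip and panel above 2 N and contact force between clip and fence above 2 N and contact force between the fingers and clip below 0.1 N and y of clip in the frame of fence between -0.03 and 0.03 m and z of clip in the frame of fence between 0 and 0.02 m and angle between clip's own z axis and vertical below 0.3 rad and y of panel in the frame of fence between -0.008 and 0.008 m and z of panel in the frame of fence below -0.064 m and angle between panel's own z axis and vertical below 0.1 rad and value of joint ball above 0.0016 m and contact force between the fingers and grip above 1 N and velocity of joint sled between -0.01 and 0.01 m/s and value of joint sled between 0.055 and 0.135 m); the arm keeps its last pose, push and grip.
It fails at once if the sled is run on towards the disc (travel over 150 mm) (value of joint sled above 0.15 m).
It fails at once if a bystander is moved by more than 30 mm (distance of any of sanding_block, glue, screwdriver from where it was at the start of the episode above 0.03 m).
It also fails if it takes over 61 s, if anything falls off the work surface, if the arm or the gripper's body presses on something with over 40 N, if the wrist force passes 120 N, or if a joint passes its speed limit or range.

## Working session

There is one attempt and no reset: what is moved stays moved. The work goes in short steps, Python scripts to look and compute and a tool call to move; the robot and the scene stay as the last step left them, time stands still between calls to the robot, and variables do not carry over. Pictures are saved under pics/ and viewed, at most 10 in all, crops included, and the job is handed in when it is done.

Besides the shell and the picture viewer there is one more tool, called after "Request:" by a JSON object that holds its "op" and its "data". play_rows: Moves the arm, as the interface text tells. Its arguments: {"type":"object","properties":{"hand":{"type":"array","items":{"type":"number"}},"slide":{"type":"array","items":{"type":"array","items":{"type":"number"}}},"yaw":{"type":"array","items":{"type":"number"}},"newtons":{"type":"number"}},"required":["hand","slide","yaw"]}

```bash
mkdir -p pics
cat > h.py <<'E'
import numpy as np, cv2
from cell import arm
def snap(n):
    s=arm.get_state(); return arm.snapshot(n), s
def save(n,f):
    d,s=snap(n); cv2.imwrite('pics/'+f,d['pixels']); np.save('pics/'+f+'.npy',{'d':d,'s':s},allow_pickle=True); return d,s
def load(f):
    o=np.load('pics/'+f+'.npy',allow_pickle=True).item(); return o['d'],o['s']
def w2c(d,s):
    if 'camera_from_world' in d: return np.array(d['camera_from_world'])
    T=np.eye(4); T[:3,:3]=cv2.Rodrigues(np.array(s['orientation'],float))[0]; T[:3,3]=s['tool_pos']
    return np.linalg.inv(T@np.array(d['T_tool_cam']))
def ray(d,s,u,v):
    K=np.array([[d['fx'],0,d['cx']],[0,d['fy'],d['cy']],[0,0,1.]])
    p=cv2.undistortPoints(np.array([[[u,v]]],float),K,np.array([d['k1'],0,0,0.]))[0,0]
    C=np.linalg.inv(w2c(d,s)); return C[:3,3], C[:3,:3]@np.array([p[0],-p[1],-1.])
def onz(d,s,u,v,z):
    o,r=ray(d,s,u,v); return o+r*(z-o[2])/r[2]
def tri(*ors):
    A=0;b=0
    for o,r in ors:
        r=r/np.linalg.norm(r);P=np.eye(3)-np.outer(r,r);A=A+P;b=b+P@o
    return np.linalg.solve(A,b)
def proj(d,s,p):
    c=w2c(d,s)@np.append(p,1); x,y=c[0]/-c[2],-c[1]/-c[2]; k=1+d['k1']*(x*x+y*y)
    return d['fx']*x*k+d['cx'], d['fy']*y*k+d['cy']
E
python3 - <<'E'
from h import *
ims=[]
for n in('scene','top'):
    d,s=save(n,n+'0.png'); print(n,d['fx'],d['k1'],np.linalg.inv(w2c(d,s))[:3,3])
    cv2.imwrite(f'pics/{n}0b.png',cv2.resize(d['pixels'],(800,600),interpolation=cv2.INTER_CUBIC))
d,s=save('wrist','wrist0.png');print(s['orientation'],d['T_tool_cam'],s['wrist_force'])
E
```

```text
scene 403.53419154316674 -0.11996907789845943 [1090.58200747 -504.42811312  964.19127701]
top 364.7102576834241 0.0040215886872082985 [ 485.11029989  -19.71999882 1141.70087966]
[-3.06574953e+00 -6.78870216e-01  7.69170974e-04] [[ 5.79081401e-04  9.62327700e-01  2.71891638e-01  6.86766582e+01]
 [ 9.99999831e-01 -5.72274217e-04 -1.04328227e-04  8.07182539e-01]
 [ 5.51986320e-05  2.71891653e-01 -9.62327868e-01 -8.21660563e+01]
 [ 0.00000000e+00  0.00000000e+00  0.00000000e+00  1.00000000e+00]] [-0.51160945 -0.5231347  -0.4239255 ]
```

View pics/scene0b.png

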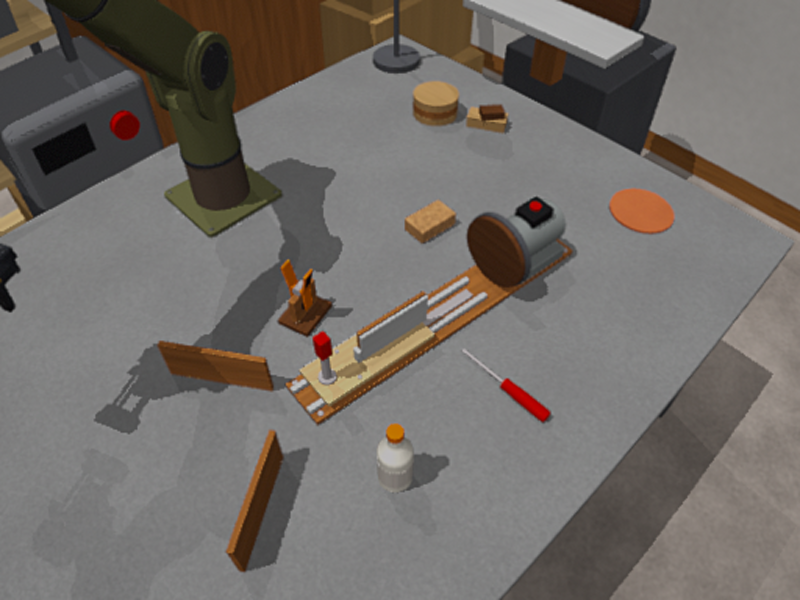

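View pics/top0b.png

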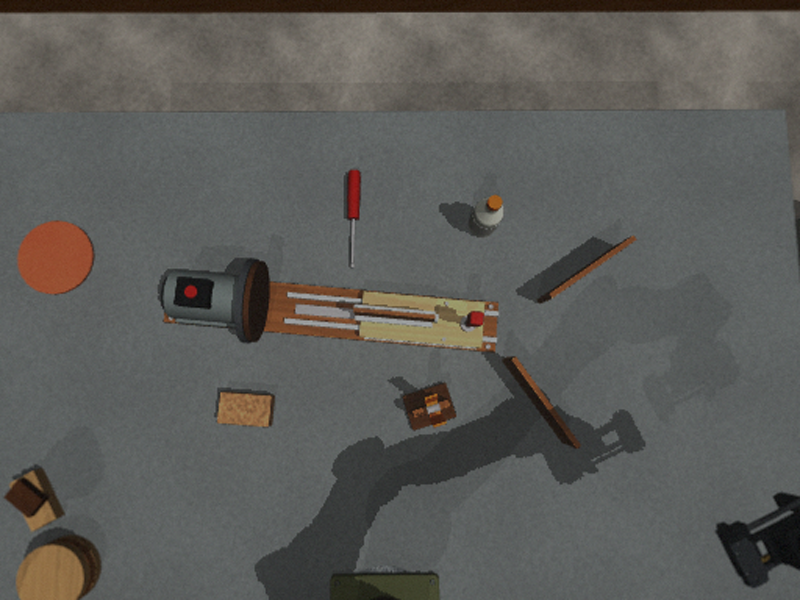

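The scene view shows the clip on its rack (about 300,290 in the 800-px picture), the sled with its red grip (322,345) and the disc. The top view shows the clip at (432,407), the grip at (475,320) and the fence running left along y≈315. I'll zoom both.

Run:
```python
from h import *
t,s=load('top0.png'); c,_=load('scene0.png')
a=cv2.resize(t['pixels'][180:280,220:325],None,fx=4,fy=4,interpolation=cv2.INTER_CUBIC)
b=cv2.resize(c['pixels'][160:265,172:287],None,fx=3.4,fy=3.8,interpolation=cv2.INTER_CUBIC)[:400]
cv2.imwrite('pics/z0.png',np.hstack([a,b[:, :380]]))
def red(d,box):
    h=cv2.cvtColor(d['pixels'],cv2.COLOR_BGR2HSV);m=(((h[...,0]<4)|(h[...,0]>175))&(h[...,1]>200)&(h[...,2]>100)).astype(np.uint8)
    k=np.zeros_like(m);x0,y0,x1,y1=box;k[y0:y1,x0:x1]=m[y0:y1,x0:x1];M=cv2.moments(k,True);return M['m10']/M['m00'],M['m01']/M['m00'],M['m00']
g1=red(t,(280,190,325,220)); g2=red(c,(190,205,220,240));print(g1,g2)
print('grip',tri(ray(t,s,*g1[:2]),ray(c,s,*g2[:2])))
print('clip approx',onz(t,s,432*.64,407*.64,100))
for p in [(232,206),(305,207),(310,211)]: print(onz(t,s,*p,105))
```

```text
Traceback (most recent call last):
ValueError: all the input array dimensions except for the concatenation axis must match exactly, but along dimension 0, the array at index 0 has size 400 and the array at index 1 has size 399
```

Run:
```python
from h import *
t,s=load('top0.png'); c,_=load('scene0.png')
a=cv2.resize(t['pixels'][180:280,220:325],(400,400),interpolation=cv2.INTER_CUBIC)
b=cv2.resize(c['pixels'][160:265,172:277],(400,400),interpolation=cv2.INTER_CUBIC)
cv2.imwrite('pics/z0.png',np.hstack([a,b]))
def red(d,box):
    h=cv2.cvtColor(d['pixels'],cv2.COLOR_BGR2HSV);m=(((h[...,0]<4)|(h[...,0]>175))&(h[...,1]>200)&(h[...,2]>100)).astype(np.uint8)
    k=np.zeros_like(m);x0,y0,x1,y1=box;k[y0:y1,x0:x1]=m[y0:y1,x0:x1];M=cv2.moments(k,True);return M['m10']/M['m00'],M['m01']/M['m00'],M['m00']
g1=red(t,(280,190,325,220)); g2=red(c,(190,205,220,240));print(g1,g2)
print('grip',tri(ray(t,s,*g1[:2]),ray(c,s,*g2[:2])))
print('clip approx',onz(t,s,432*.64,407*.64,100))
for p in [(232,206),(305,207),(310,211)]: print(onz(t,s,*p,105))
```

```text
(304.3333333333333, 202.8095238095238, 21.0) (204.82105263157894, 219.1263157894737, 95.0)
grip [ 577.60097046 -167.35979354  139.95809796]
clip approx [419.65877472 -89.49006818 100.        ]
[574.14251887  35.47850092 105.        ]
[ 569.85288424 -172.75752317  105.        ]
[ 558.32107299 -186.75767284  105.        ]
```

View pics/z0.png

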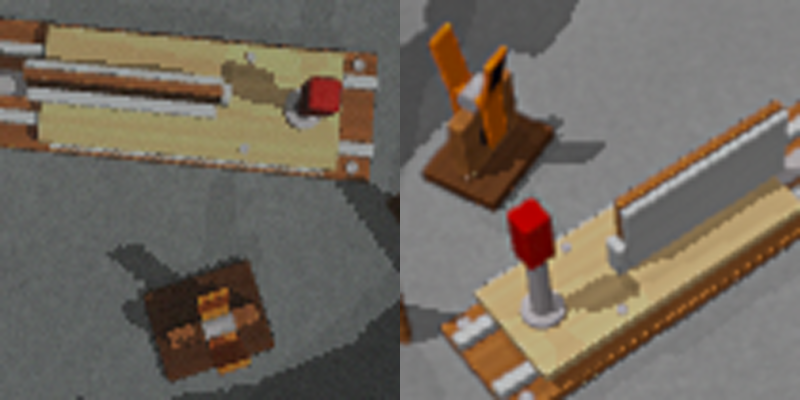

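The zoom shows the clip astride its board, with its handles across it and the board turned about 18° from world y. The fence runs along world y, tilted about -5°. The grey fence is on the +x side and the panel behind it is on -x. Next I move above the clip.

Request:
{"op": "play_rows", "data": {"hand": [1,1,1,1,1], "slide": [[3.9,11.9,0],[3.9,11.9,0],[3.9,11.9,0],[3.9,11.9,0],[3.9,11.9,0]], "yaw": [1.7,3.4,5.1,6.8,8.5]}}

```text
t: 0.78
tool_pos: [361.6, -267.8, 302.8]
orientation: [2.47, 1.94, 0.001]
wrist_force: [1.5, -0.1, 0.6]
gripper_width: 88.5
grasp_force: 0.0
```

Request:
{"op": "play_rows", "data": {"hand": [1,1,1,1,1], "slide": [[1.45,4.5,0],[1.45,4.5,0],[1.45,4.5,0],[1.45,4.5,0],[1.45,4.5,0]], "yaw": [1.7,3.4,5.3,5.3,5.3]}}

```text
t: 1.4
tool_pos: [418.8, -90.2, 302.5]
orientation: [-1.853, -2.537, 0.002]
wrist_force: [0.6, -0.2, -0.0]
gripper_width: 88.4
grasp_force: 0.0
```

Run:
```python
from h import *
d,s=save('wrist','w1.png'); print(s['tool_pos'],s['orientation'])
cv2.imwrite('pics/w1b.png',cv2.resize(d['pixels'],(800,600)))
```

```text
[418.81243258 -90.16275633 302.53636645] [-1.85260210e+00 -2.53667720e+00  1.67222708e-03]
```

View pics/w1b.png

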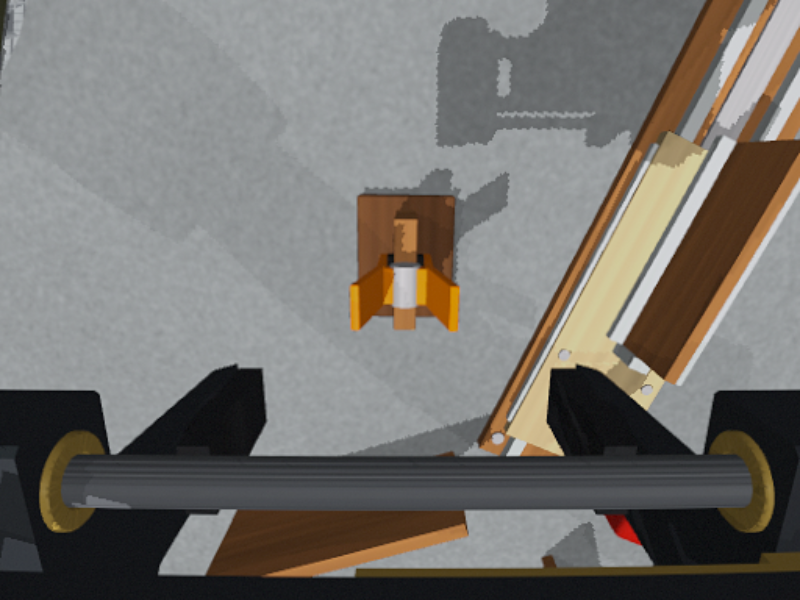

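The wrist view shows the clip centred at (405,286) with its drum and handles aligned with the gripper. The panel's rear top corner is at about (675,383).

Run:
```python
from h import *
d,s=load('w1.png'); k=.64
for n,p,z in [('drum',(405,286),93),('tipL',(351,320),140),('tipR',(459,320),140),('boardN',(405,328),75),('boardF',(406,219),75),
 ('drumtopfar',(405,264),93),('drumnear',(405,308),93)]: print(n,onz(d,s,p[0]*k,p[1]*k,z))
R=cv2.Rodrigues(np.array(s['orientation']))[0]; print('tool y',np.degrees(np.arctan2(R[1,1],R[0,1])))
h=cv2.cvtColor(d['pixels'],cv2.COLOR_BGR2HSV)
for u in (664,668,672,676,680,684): print(u,h[int(375*k),int(u*k)],onz(d,s,u*k,383*k,105))
t,s2=load('top0.png')
# grip top centre in top view on z=153
print('grip top',onz(t,s2,304.3,202.8,150))
```

```text
drum [417.46402849 -91.98700099  93.        ]
tipL [ 393.87729139 -105.91213267  140.        ]
tipR [445.01590187 -89.51820923 140.        ]
boardN [ 427.03052198 -122.1136856    75.        ]
boardF [406.79154751 -56.81791363  75.        ]
drumtopfar [413.50692682 -79.60353416  93.        ]
drumnear [ 421.51518048 -104.66503137   93.        ]
tool y 17.716713384248532
664 [ 13 171  58] [581.1767066  -98.57276355 105.        ]
668 [ 15 158 176] [583.48750027 -97.8465543  105.        ]
672 [ 15 158 176] [585.80046504 -97.11990747 105.        ]
676 [ 14 155 176] [588.11564063 -96.39281165 105.        ]
680 [ 11  39 183] [590.43306711 -95.66525538 105.        ]
684 [ 94   9 209] [592.75278489 -94.93722709 105.        ]
grip top [ 577.70065111 -164.4676739   150.        ]
```

Request:
{"op": "play_rows", "data": {"hand": [1,1,1,1], "slide": [[-0.03,-0.03,-1.3],[-0.03,-0.03,-2.5],[-0.03,-0.03,-3.4],[-0.03,-0.03,-3.4]], "yaw": [0,0,0,0]}}

```text
t: 1.95
tool_pos: [416.4, -92.4, 165.2]
orientation: [-1.853, -2.533, 0.007]
wrist_force: [0.1, -0.4, 0.3]
gripper_width: 88.3
grasp_force: 0.0
```

Request:
{"op": "play_rows", "data": {"hand": [0.3,0.3,0.3,0.3,0.3], "slide": [[0,0,0],[0,0,0],[0,0,0],[0,0,0],[0,0,0]], "yaw": [0,0,0,0,0], "newtons": 30}}

```text
t: 2.58
tool_pos: [419.0, -90.8, 168.1]
orientation: [1.85, 2.535, 0.003]
wrist_force: [-0.4, -0.2, 22.0]
gripper_width: 40.1
grasp_force: 13.7
```

Request:
{"op": "play_rows", "data": {"hand": [0.3,0.3,0.3], "slide": [[0,0,0],[0,0,0],[0,0,0]], "yaw": [0,0,0]}}

```text
t: 2.95
tool_pos: [419.4, -90.8, 168.8]
orientation: [1.849, 2.534, 0.004]
wrist_force: [-0.8, -0.0, 24.1]
gripper_width: 31.8
grasp_force: 30.0
```

Run:
```python
from h import *
s=arm.get_state(); print(s['tool_pos'],s['wrist_force'],s['wrist_torque'],s['gripper_width'],s['grasp_force'])
d,s=save('wrist','w2.png'); c,s=save('scene','s2.png')
a=cv2.resize(d['pixels'],(480,360)); b=cv2.resize(c['pixels'][130:250,140:250],(320,360))
cv2.imwrite('pics/z2.png',np.hstack([a,b]))
```

```text
[419.39536938 -90.75918358 168.77027331] [-7.53944001e-01 -1.06378227e-02  2.41148408e+01] [-0.06228624  0.11233833 -0.07086156] 31.76218650532641 30.004488229751587
```

View pics/z2.png

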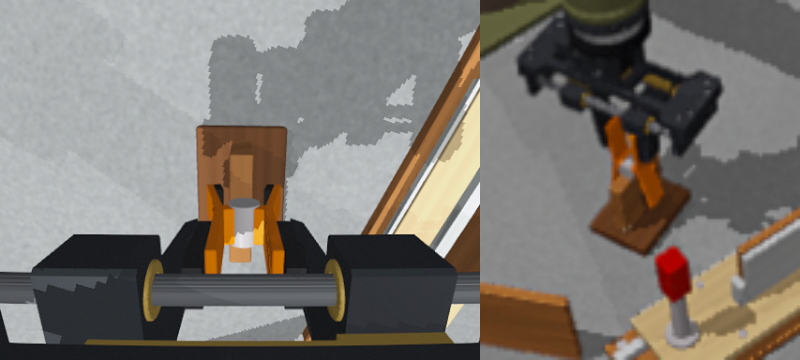

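The clip is fully squeezed at 31.8 mm between the fingers, its drum at about (245,215) in the left panel. I lift it clear.

Request:
{"op": "play_rows", "data": {"hand": [0.3,0.3,0.3,0.3], "slide": [[0,0,0.6],[0,0,1.7],[0,0,2.9],[0,0,2.9]], "yaw": [0,0,0,0]}}

```text
t: 3.55
tool_pos: [419.4, -90.9, 285.4]
orientation: [1.849, 2.532, 0.005]
wrist_force: [0.3, 0.7, -0.1]
gripper_width: 31.4
grasp_force: 30.0
```

Request:
{"op": "play_rows", "data": {"hand": [0.3,0.3,0.3,0.3,0.3], "slide": [[1,0.3,0],[2,0.6,0],[3,0.9,0],[3,0.9,0],[3,0.9,0]], "yaw": [-1,-2,-3,-3.8,-3.8]}}

```text
t: 4.18
tool_pos: [537.3, -54.7, 281.3]
orientation: [-2.314, -2.123, 0.004]
wrist_force: [-0.4, -0.7, -1.1]
gripper_width: 31.5
grasp_force: 30.0
```

Run:
```python
from h import *
d,s=save('wrist','w3.png'); print(s['tool_pos'],s['wrist_force'],s['gripper_width'])
cv2.imwrite('pics/w3b.png',cv2.resize(d['pixels'],(800,600)))
```

```text
[537.31253662 -54.70063323 281.31094071] [-0.39253181 -0.72661348 -1.05174711] 31.452450115685615
```

View pics/w3b.png

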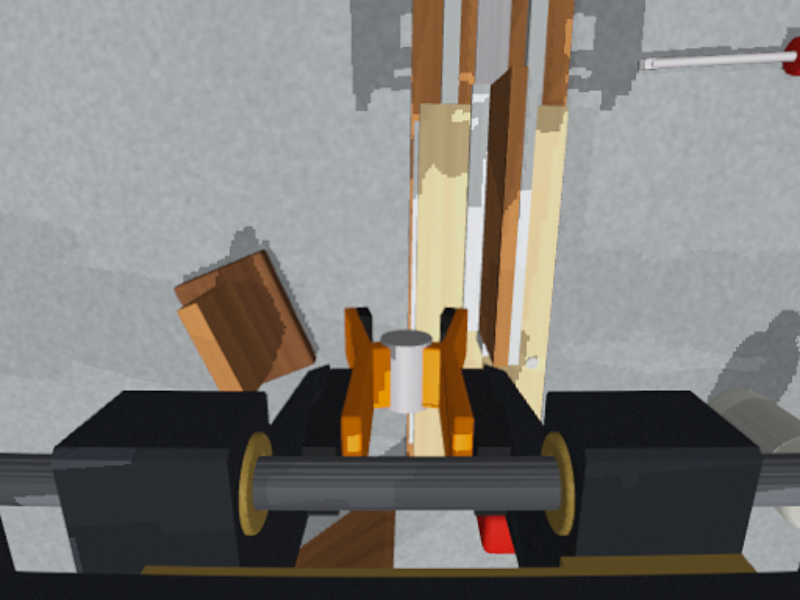

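The wrist view shows the panel's top edge as a light-brown strip from (519,69) to (504,366), with the held clip's drum at (405,370). I measure the strip exactly.

Run:
```python
from h import *
d,s=load('w3.png'); h=cv2.cvtColor(d['pixels'],cv2.COLOR_BGR2HSV)
print([tuple(int(q) for q in x) for x in h[150,304:342]])
m=((h[...,0]<19)&(h[...,1]>130)&(h[...,2]>130)).astype(np.uint8); m[:, :300]=0;m[:,345:]=0
L=[];Rr=[];C=[]
for v in range(52,232,12):
    u=np.flatnonzero(m[v]); 
    if len(u)<4: print(v,u); continue
    g=np.split(u,np.flatnonzero(np.diff(u)>1)+1); u=max(g,key=len)
    p=onz(d,s,u[0],v+.5,105);q=onz(d,s,u[-1]+1,v+.5,105);print(v,u[0],u[-1],p[:2].round(1),q[:2].round(1)); C.append((p+q)/2)
C=np.array(C);c=np.polyfit(C[:,1],C[:,0],1);print('fit',c,'yaw',np.degrees(-np.arctan(c[0])))
R=cv2.Rodrigues(np.array(s['orientation']))[0]; print('tool y',np.degrees(np.arctan2(R[1,1],R[0,1])))
for v in range(226,242): print(v,onz(d,s,504*.64,v,105)[:2].round(1),h[v,318],h[v,322],h[v,326])
for v in range(38,52): print(v,onz(d,s,330,v,105)[:2].round(1),h[v,330],h[v,334])
# drum
for p in [(388,345),(424,345),(405,405),(405,335)]: print(onz(d,s,p[0]*.64,p[1]*.64,281.3-84.8+9)[:2].round(1))
```

```text
[(108, 6, 228), (108, 6, 228), (105, 4, 228), (113, 4, 231), (100, 4, 210), (4, 16, 127), (15, 199, 77), (13, 166, 83), (13, 160, 83), (13, 164, 81), (13, 161, 81), (14, 163, 83), (13, 164, 81), (14, 164, 81), (12, 159, 82), (13, 163, 78), (11, 151, 54), (14, 156, 180), (15, 152, 189), (14, 152, 190), (15, 151, 193), (15, 149, 198), (15, 150, 199), (15, 150, 199), (15, 149, 200), (15, 156, 200), (15, 169, 196), (105, 9, 224), (98, 9, 225), (102, 6, 228), (108, 6, 228), (108, 6, 229), (105, 7, 229), (108, 11, 233), (20, 63, 223), (20, 79, 224), (20, 75, 223), (21, 75, 222)]
52 327 336 [594.  45.] [601.3  44.5]
64 327 335 [593.7  36.8] [600.3  36.2]
76 326 334 [592.7  28.4] [599.4  27.9]
88 325 334 [591.6  19.9] [599.1  19.3]
100 324 333 [590.6  11.3] [598.1  10.7]
112 324 332 [590.2   2.5] [597.1   1.9]
124 323 331 [589.1  -6.4] [596.1  -7. ]
136 323 331 [588.8 -15.6] [595.8 -16.2]
148 321 330 [586.9 -24.8] [594.7 -25.4]
160 320 329 [585.8 -34.2] [593.7 -34.9]
172 320 328 [585.4 -43.9] [592.6 -44.5]
184 319 327 [584.3 -53.7] [591.5 -54.3]
196 318 326 [583.1 -63.7] [590.4 -64.3]
208 31
[... 1104 characters left out ...]
 [ 19  90 127]
38 [596.6  54.7] [ 13 157 133] [ 14 161 133]
39 [596.5  54. ] [ 13 159 133] [ 14 163 133]
40 [596.5  53.4] [ 13 156 134] [ 14 167 133]
41 [596.5  52.7] [ 13 156 134] [ 14 162 135]
42 [596.5  52. ] [ 14 162 131] [ 14 167 127]
43 [596.4  51.3] [ 13 159 136] [ 14 162 137]
44 [596.4  50.7] [ 14 158 137] [ 14 156 137]
45 [596.4  50. ] [ 14 159 136] [ 14 156 137]
46 [596.4  49.3] [ 14 159 135] [ 13 158 136]
47 [596.3  48.6] [ 14 161 135] [ 13 154 137]
48 [596.3  47.9] [ 14 156 137] [ 14 156 137]
49 [596.3  47.3] [ 13 158 136] [ 14 160 137]
50 [596.3  46.6] [ 13 156 137] [ 14 156 137]
51 [596.2  45.9] [ 13 156 136] [ 14 161 135]
[531.6 -43.4]
[543.3 -44.4]
[535.3 -65.3]
[537.4 -40.5]
```

Request:
{"op": "play_rows", "data": {"hand": [0.3,0.3,0.3,0.3], "slide": [[0.7,0.4,0],[1.42,0.79,0],[1.42,0.79,0],[1.42,0.79,0]], "yaw": [-0.1,-0.13,-0.13,-0.13]}}

```text
t: 4.72
tool_pos: [593.5, -24.2, 282.1]
orientation: [-2.33, -2.106, 0.004]
wrist_force: [-0.2, -0.2, -0.8]
gripper_width: 31.4
grasp_force: 30.0
```

Run:
```python
from h import *
d,s=save('wrist','w4.png'); print(s['tool_pos'],s['wrist_force'],s['gripper_width'])
cv2.imwrite('pics/w4b.png',cv2.resize(d['pixels'],(800,600)))
```

```text
[593.50627964 -24.17183225 282.07873916] [-0.21667882 -0.19585334 -0.8324376 ] 31.365785390200386
```

View pics/w4b.png

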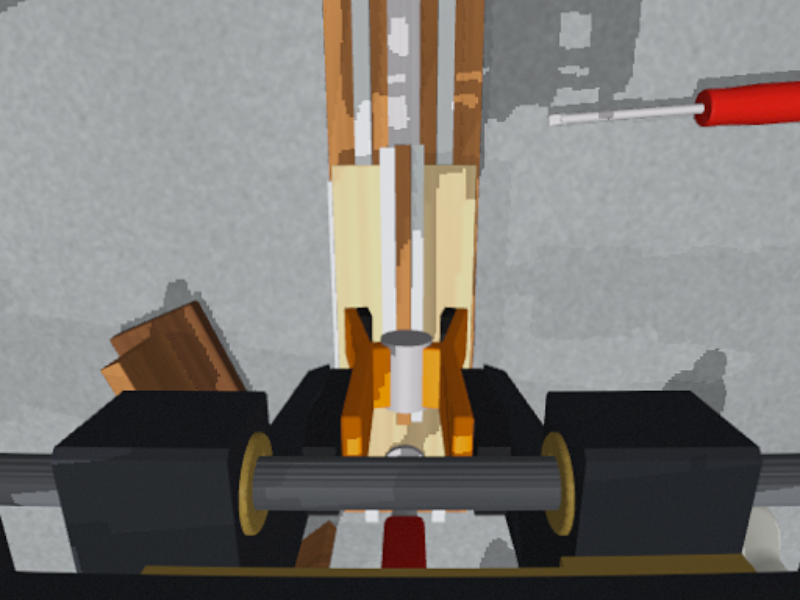

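The clip's drum (406,340) is lined up over the panel and fence (about 395–423 at row 300). I lower it onto them.

Request:
{"op": "play_rows", "data": {"hand": [0.3,0.3,0.3,0.3,0.3], "slide": [[0,0,-0.5],[0,0,-1.0],[0,0,-1.4],[0,0,-1.7],[0,0,-1.7]], "yaw": [0,0,0,0,0]}}

```text
t: 5.4
tool_pos: [594.2, -23.5, 214.0]
orientation: [-2.33, -2.105, 0.002]
wrist_force: [-0.1, 0.1, -0.3]
gripper_width: 31.2
grasp_force: 30.0
```

Request:
{"op": "play_rows", "data": {"hand": [0.3,0.3,0.3,0.3], "slide": [[0,0,-0.15],[0,0,-0.27],[0,0,-0.35],[0,0,-0.35]], "yaw": [0,0,0,0]}}

```text
t: 5.9
tool_pos: [594.7, -23.2, 200.6]
orientation: [-2.331, -2.106, 0.0]
wrist_force: [-0.3, 0.3, -0.2]
gripper_width: 31.3
grasp_force: 30.0
```

Request:
{"op": "play_rows", "data": {"hand": [0.3,0.3], "slide": [[0,0,-0.05],[0,0,-0.08]], "yaw": [0,0]}}

```text
t: 6.15
tool_pos: [595.3, -23.1, 198.9]
orientation: [2.33, 2.105, 0.002]
wrist_force: [-2.8, -1.1, 14.6]
gripper_width: 31.7
grasp_force: 30.0
```

Request:
{"op": "play_rows", "data": {"hand": [0.45,0.6,0.8,1,1], "slide": [[0,0,0],[0,0,0],[0,0,0],[0,0,0],[0,0,0]], "yaw": [0,0,0,0,0]}}

```text
t: 6.78
tool_pos: [594.8, -23.2, 197.5]
orientation: [2.331, 2.106, 0.0]
wrist_force: [-0.5, -0.7, 0.4]
gripper_width: 77.4
grasp_force: 0.0
```

Request:
{"op": "play_rows", "data": {"hand": [1,1,1,1,1], "slide": [[0,0,0],[0,0,0.6],[0,0,1.5],[0,0,2.5],[0,0,2.5]], "yaw": [0,0,0,0,0]}}

```text
t: 7.4
tool_pos: [596.4, -22.8, 300.7]
orientation: [2.328, 2.103, 0.008]
wrist_force: [0.7, -0.4, -0.5]
gripper_width: 88.3
grasp_force: 0.0
```

Run:
```python
from h import *
d,s=save('wrist','w5.png'); print(s['tool_pos'],s['wrist_force'],s['gripper_width']); c,_=save('scene','s5.png')
a=cv2.resize(d['pixels'],(480,360)); b=cv2.resize(c['pixels'][160:280,180:287],(320,360))
cv2.imwrite('pics/z5.png',np.hstack([a,b]))
```

```text
[596.42087092 -22.82469242 300.68929878] [ 0.6827004  -0.37870075 -0.50563266] 88.3031550581927
```

View pics/z5.png

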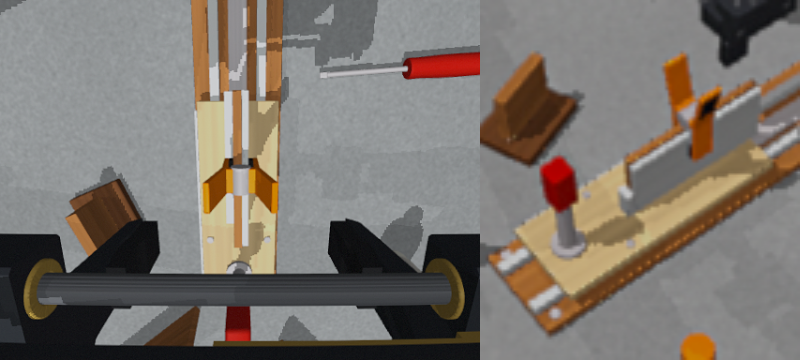

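The clip stands clamped over the panel and fence, mid-length, and the fingers are clear. Next is the red grip.

Request:
{"op": "play_rows", "data": {"hand": [1,1,1,1,1], "slide": [[-0.12,-1.2,0],[-0.25,-2.4,0],[-0.4,-3.61,0],[-0.4,-3.61,-1.0],[-0.4,-3.61,-2.0]], "yaw": [0,0,0,0,0]}}

```text
t: 8.12
tool_pos: [577.8, -168.7, 215.3]
orientation: [-2.332, -2.103, 0.002]
wrist_force: [-0.7, -0.9, 0.0]
gripper_width: 88.1
grasp_force: 0.0
```

Request:
{"op": "play_rows", "data": {"hand": [1,1,1], "slide": [[0,0,-0.7],[0,0,-1.15],[0,0,-1.15]], "yaw": [0,0,0]}}

```text
t: 8.5
tool_pos: [577.8, -167.4, 169.8]
orientation: [-2.329, -2.105, 0.003]
wrist_force: [-0.6, 0.6, -0.3]
gripper_width: 88.3
grasp_force: 0.0
```

Request:
{"op": "play_rows", "data": {"hand": [0,0,0,0,0], "slide": [[0,0,0],[0,0,0],[0,0,0],[0,0,0],[0,0,0]], "yaw": [0,0,0,0,0], "newtons": 25}}

```text
t: 9.12
tool_pos: [578.8, -167.7, 171.7]
orientation: [2.331, 2.106, 0.0]
wrist_force: [-0.9, -0.1, -0.3]
gripper_width: 40.5
grasp_force: 0.0
```

Request:
{"op": "play_rows", "data": {"hand": [0,0,0,0], "slide": [[0,0,0],[0,0,0],[0,0,0],[0,0,0]], "yaw": [0,0,0,0]}}

```text
t: 9.62
tool_pos: [577.4, -167.5, 171.4]
orientation: [-2.33, -2.105, 0.004]
wrist_force: [-5.3, 0.6, 4.4]
gripper_width: 23.5
grasp_force: 25.0
```

Request:
{"op": "play_rows", "data": {"hand": [0,0,0,0,0], "slide": [[0.03,0.3,0],[0.06,0.6,0],[0.09,0.9,0],[0.12,1.2,0],[0.14,1.4,0]], "yaw": [0,0,0,0,0]}}

```text
t: 10.25
tool_pos: [582.9, -112.7, 171.4]
orientation: [-2.331, -2.105, 0.006]
wrist_force: [-5.5, -2.8, 4.1]
gripper_width: 23.6
grasp_force: 25.0
```

Request:
{"op": "play_rows", "data": {"hand": [0,0], "slide": [[0.005,0.05,0],[0.005,0.05,0]], "yaw": [0,0]}}

```text
t: 10.5
tool_pos: [583.2, -109.6, 171.4]
orientation: [-2.33, -2.105, 0.004]
wrist_force: [-6.1, -0.6, 3.9]
gripper_width: 23.8
grasp_force: 25.0
```

Request:
{"op": "play_rows", "data": {"hand": [0,0], "slide": [[0.008,0.075,0],[0.008,0.075,0]], "yaw": [0,0]}}

```text
t: 10.75
tool_pos: [583.5, -106.9, 171.4]
orientation: [-2.33, -2.105, 0.005]
wrist_force: [-5.4, -0.4, 3.4]
gripper_width: 24.3
grasp_force: 25.0
```

Request:
{"op": "play_rows", "data": {"hand": [0,0], "slide": [[0.008,0.075,0],[0.008,0.075,0]], "yaw": [0,0]}}

```text
t: 11.0
tool_pos: [583.7, -103.9, 171.4]
orientation: [-2.33, -2.105, 0.005]
wrist_force: [-5.3, -0.1, 3.2]
gripper_width: 23.9
grasp_force: 25.0
```

Request:
{"op": "play_rows", "data": {"hand": [0,0], "slide": [[0.008,0.075,0],[0.008,0.075,0]], "yaw": [0,0]}}

```text
t: 11.25
tool_pos: [584.0, -100.9, 171.4]
orientation: [-2.33, -2.105, 0.005]
wrist_force: [-5.7, 0.7, 4.1]
gripper_width: 23.9
grasp_force: 25.0
```

Request:
{"op": "play_rows", "data": {"hand": [0,0], "slide": [[0.008,0.075,0],[0.008,0.075,0]], "yaw": [0,0]}}

```text
t: 11.5
tool_pos: [584.3, -97.9, 171.3]
orientation: [-2.33, -2.105, 0.005]
wrist_force: [-6.0, -1.5, 3.9]
gripper_width: 23.7
grasp_force: 25.0
```

Request:
{"op": "play_rows", "data": {"hand": [0,0], "slide": [[0.008,0.075,0],[0.008,0.075,0]], "yaw": [0,0]}}

```text
t: 11.75
tool_pos: [584.6, -94.9, 171.3]
orientation: [-2.33, -2.105, 0.005]
wrist_force: [-5.7, 0.3, 4.0]
gripper_width: 23.6
grasp_force: 25.0
```

Request:
{"op": "play_rows", "data": {"hand": [0,0], "slide": [[0.008,0.075,0],[0.008,0.075,0]], "yaw": [0,0]}}

```text
t: 12.0
tool_pos: [584.9, -91.9, 171.4]
orientation: [-2.33, -2.105, 0.005]
wrist_force: [-5.9, 0.1, 4.5]
gripper_width: 23.8
grasp_force: 25.0
```

Request:
{"op": "play_rows", "data": {"hand": [0,0], "slide": [[0.008,0.075,0],[0.008,0.075,0]], "yaw": [0,0]}}

```text
t: 12.25
tool_pos: [585.2, -88.9, 171.4]
orientation: [-2.33, -2.105, 0.005]
wrist_force: [-6.0, 0.6, 3.8]
gripper_width: 23.4
grasp_force: 25.0
```

Request:
{"op": "play_rows", "data": {"hand": [0,0], "slide": [[0.008,0.075,0],[0.008,0.075,0]], "yaw": [0,0]}}

```text
t: 12.5
tool_pos: [585.6, -85.8, 171.4]
orientation: [-2.33, -2.105, 0.005]
wrist_force: [-5.7, 0.5, 3.8]
gripper_width: 24.2
grasp_force: 25.0
```

Request:
{"op": "play_rows", "data": {"hand": [0,0], "slide": [[0.008,0.075,0],[0.008,0.075,0]], "yaw": [0,0]}}

```text
t: 12.75
tool_pos: [586.0, -81.3, 171.4]
orientation: [-2.328, -2.105, 0.002]
wrist_force: [-5.3, 4.0, 3.1]
gripper_width: 23.4
grasp_force: 25.0
```

Request:
{"op": "play_rows", "data": {"hand": [0,0], "slide": [[0.008,0.075,0],[0.008,0.075,0]], "yaw": [0,0]}}

```text
t: 13.0
tool_pos: [586.1, -79.9, 171.3]
orientation: [-2.33, -2.105, 0.005]
wrist_force: [-6.7, -0.5, 5.1]
gripper_width: 24.1
grasp_force: 25.0
```

Request:
{"op": "play_rows", "data": {"hand": [0,0], "slide": [[0.008,0.075,0],[0.008,0.075,0]], "yaw": [0,0]}}

```text
t: 13.25
tool_pos: [586.3, -79.1, 171.4]
orientation: [2.332, 2.104, -0.009]
wrist_force: [-7.0, -4.4, 3.9]
gripper_width: 23.6
grasp_force: 25.0
```

Request:
{"op": "play_rows", "data": {"hand": [0,0], "slide": [[0.008,0.075,0],[0.008,0.075,0]], "yaw": [0,0]}}

```text
t: 13.5
tool_pos: [586.6, -75.2, 171.4]
orientation: [-2.332, -2.105, 0.007]
wrist_force: [-7.1, -1.7, 4.7]
gripper_width: 24.5
grasp_force: 25.0
```

The notch was felt: a pull of +4 N at y=-81.3, zero at about -79.9, then -4.4 N at -79.1. I ease back to its middle.

Request:
{"op": "play_rows", "data": {"hand": [0,0,0,0,0], "slide": [[-0.005,-0.05,0],[-0.01,-0.1,0],[-0.015,-0.15,0],[-0.015,-0.15,0],[-0.015,-0.15,0]], "yaw": [0,0,0,0,0]}}

```text
t: 14.12
tool_pos: [586.1, -79.9, 171.3]
orientation: [-2.33, -2.105, 0.005]
wrist_force: [-6.1, -1.0, 4.0]
gripper_width: 23.6
grasp_force: 25.0
```

Request:
{"op": "play_rows", "data": {"hand": [0,0], "slide": [[0,-0.03,0],[0,-0.03,0]], "yaw": [0,0]}}

```text
t: 14.38
tool_pos: [586.1, -80.0, 171.4]
orientation: [-2.328, -2.105, 0.003]
wrist_force: [-6.4, 2.1, 4.0]
gripper_width: 24.2
grasp_force: 25.0
```

Request:
{"op": "play_rows", "data": {"hand": [0,0], "slide": [[0,-0.03,0],[0,-0.03,0]], "yaw": [0,0]}}

```text
t: 14.62
tool_pos: [586.1, -80.3, 171.4]
orientation: [-2.327, -2.105, 0.002]
wrist_force: [-6.9, 4.1, 4.2]
gripper_width: 23.9
grasp_force: 25.0
```

Request:
{"op": "play_rows", "data": {"hand": [0,0], "slide": [[0,0.06,0],[0,0.06,0]], "yaw": [0,0]}}

```text
t: 14.88
tool_pos: [586.2, -79.8, 171.4]
orientation: [-2.33, -2.105, 0.005]
wrist_force: [-6.3, -1.0, 4.6]
gripper_width: 23.8
grasp_force: 25.0
```

Request:
{"op": "play_rows", "data": {"hand": [0,0], "slide": [[0,0.03,0],[0,0.03,0]], "yaw": [0,0]}}

```text
t: 15.12
tool_pos: [586.2, -79.7, 171.4]
orientation: [-2.331, -2.105, 0.007]
wrist_force: [-6.8, -1.8, 3.2]
gripper_width: 23.8
grasp_force: 25.0
```

The sled is held stiffly at y=-79.9 on both sides, so it is seated. I take out the residual push and check the clip.

Request:
{"op": "play_rows", "data": {"hand": [0,0,0,0,0], "slide": [[0,-0.035,0],[0,-0.035,0],[0,-0.035,0],[0,-0.035,0],[0,-0.035,0]], "yaw": [0,0,0,0,0]}}

```text
t: 15.75
tool_pos: [586.1, -79.8, 171.4]
orientation: [-2.329, -2.105, 0.005]
wrist_force: [-6.8, 0.1, 4.0]
gripper_width: 23.9
grasp_force: 25.0
```

Run:
```python
from h import *
d,s=save('wrist','w6.png'); c,_=save('scene','s6.png'); print(s['tool_pos'],s['wrist_force'])
a=cv2.resize(d['pixels'],(400,300)); b=cv2.resize(c['pixels'][120:270,180:380],(400,300))
cv2.imwrite('pics/z6.png',np.hstack([a,b]))
```

```text
[586.14834011 -79.80946974 171.35818067] [-6.76194553  0.06087288  3.96490535]
```

View pics/z6.png

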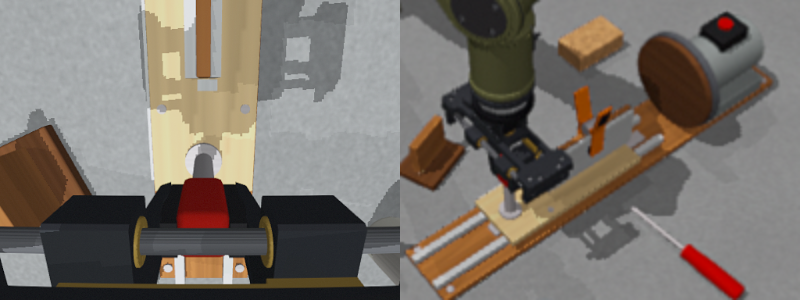

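The clip is still upright on the panel and fence (about 590,120 in the right panel), the grip is held at (203,200) in the left, and the sled is well short of the disc. I'm handing in.

```bash
python3 -c "
from cell import arm
print(arm.hand_in())"
```

```text
the job is handed in; nothing more can be done
None
```

The job is handed in, with no verdict returned: the clip clamps the panel and fence near mid-length, and the sled rests in the notch about 88 mm along its travel, with the red grip still held at 25 N.

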